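Repack the handheld eye instrument through a sloped rest

TASK

Pack the box-headed handheld instrument (ophthalmoscope) for a visit: lift it out of the charging stand by its head, lay it on the sloped rest with its foot down at the foot plate and let go, then take it again round its handle and lift it off. Lay it in the saddles of the travel tray between the two end walls, foot toward the tall end plate, and let go. Do not lay it on the bare table, and leave the other two instruments standing in the stand and everything else on the table where it is.

Things in the scene. Friction and masses are not known exactly. Their poses are not given: they have to be found in the camera images.
- scope_centre (a point): Centre (82.5 mm above the foot, on the axis) of the ophthalmoscope, the only one with a box-shaped head: 165 mm long, 0.2 to 0.33 kg, black with a steel neck. Its z axis runs from foot to head. From the foot: round handle 28 mm in diameter to 105 mm, neck 20 mm thick to 115 mm, box head to 165 mm, 26 mm wide along its y and 34 mm along its x (glass window on +x). Mass centre about 75 mm from the foot
- scope_foot (a point): Centre of the ophthalmoscope's flat foot, the lower end of its handle; same axes as scope_centre
- otoscope_centre (a point): Centre of another handheld, 146 mm tall with a round tapered head (34 mm in diameter at most), standing in a well; leave it there
- penlight_centre (a point): Centre of the shortest handheld, 130 mm tall with a plain round head 25 mm in diameter, standing in a well; leave it there
- charger: Charging stand, a fixed white block 250 x 85 x 50 mm (x, y, z), origin at the centre of its underside. Three upright wells 80 mm apart in a row along its x, the middle one at the origin, 34 mm deep and 4 mm wider than the handles; the instruments stand in them, feet 16 mm above the table, and lift straight out. The ophthalmoscope's y stands within 0.5 rad of the charger's y
- rest: Sloped rest, fixed: a sloped aluminium bed on a dark base 160 x 90 x 12 mm; origin on the table (the base spans -75 to +85 mm along its x). Two V saddles on the bed carry a handle whose axis rises at 50 degrees toward the rest's +x. The V's (flanks at 45 degrees) open square to the slope, up and toward the rest's -x, and are 58 mm wide over all
- rest_foot (a point): Where the centre of the instrument's foot lies when it is parked on the rest, against the foot plate (50 mm wide, square to the slope). The saddles, 14 mm long, stand 16 and 92 mm up the slope from here
- rest_centre (a point): Where the instrument's centre lies when parked on the rest: 82.5 mm up the slope from rest_foot. Between the saddles the bed lies 35 mm below the handle's axis, so fingers can straddle the handle there; the bed is 50 mm wide and ends 118 mm up the slope from rest_foot, so the head stands free beyond it
- tray: Travel tray, a fixed open grey tray 210 x 100 mm; origin at the centre of its underside, x along its length. Two V saddles like those of the rest carry the handle level. Tall end plate (72 mm high) at -x for the foot, lower end wall (50 mm high) at +x for the head: they are 177 mm apart inside, 12 mm more than the instrument. Floor 8 mm thick, side rims 20 mm high
- tray_foot (a point): Where the centre of the instrument's foot belongs in the tray: 6 mm short of the tall end plate, on the saddles' axis, 50 mm above the table; the saddles stand 16 and 92 mm from here toward the tray's +x
- tray_centre (a point): Where the instrument's centre belongs in the tray: 82.5 mm from tray_foot along the tray's +x, 50 mm above the table
- drops: Bystander: white bottle, 44 mm in diameter, 115 mm tall; origin under it
- pot: Bystander: white ceramic cup, 68 mm in diameter, 90 mm tall; origin under it
- gel: Bystander: upright amber hand-gel bottle, 60 mm in diameter, 150 mm tall; origin under it
- mouse: Bystander: white computer mouse, 100 x 60 x 28 mm; origin under it
- occluder: Bystander: flat black eye paddle, disc 70 mm in diameter with a handle, 185 mm long, 8 mm thick, lying at the back
- case: Bystander: flat blue box 110 x 75 x 30 mm lying at the back; origin under it

How it is judged:
By the outcome, as a careful person would: the job done as asked, in the order asked, and still so for the second after the job is handed in, with the robot touching nothing.
It also fails if it takes over 61 s, if anything falls off the work surface, if the arm or the gripper's body presses on something with over 40 N, if the wrist force passes 120 N, or if a joint passes its speed limit or range.

ROBOT

A 7-joint arm with a two-finger parallel gripper is mounted at the origin on the work surface. World frame = base frame: x ahead of the robot, y to its left, z up, the work surface at z = 0. Lengths are in mm, angles in rad, forces in N, time in s.
With the tool pointing down it reaches from about 425 to 975 mm from the base axis. Payload 16.7 kg.
Tool frame: the origin (TCP) lies midway between the tips of the shut fingers; the grasp point (between the pads) lies 19 mm behind it; z points along the fingers, y is the direction in which the jaws open and shut (so a half turn about z gives the same grasp; the last joint's range is limited). The gripper opens to 85 mm and grips with 20 to 120 N. Pads are 22 mm wide; open, the fingers measure 114 mm over their backs; the gripper's body (76 mm by 85 mm) begins 54 mm behind the grasp point. The pads swing forward as they close: fully open they stand 13 mm farther back than shut.
Start: joints at [1.155, 0.426, 0.074, 1.606, -0.034, 1.111, -0.067], TCP at [177.931, -651.089, 231.302] pointing down, gripper open.
Joint ranges: [-2.85, 2.85], [-0.5, 2.14], [-1.23, 1.37], [0.21, 2.46], [-1.02, 4.16], [0.16, 2.05], [-2.73, 2.73]. Speed limits (rad/s): [1.89, 1.89, 2.39, 2.39, 3.01, 3.01, 3.01].

INTERFACE

Orientations are given as a unit quaternion [w, x, y, z].
In Python, from rig import env, imaging gives the robot as it stands.
- The arm moves only by the shell command python3 -m inch 'ROWS' [FORCE]. ROWS is JSON, one flat list of numbers, 7 for each row, row after row: the opening, from 0 (shut) to 1 (fully open), then the shift along the tool's x, y, z in cm, then the turn, a rotation vector about the tool's x, y, z in degrees. A call has 1 to 20 rows; each row shifts and turns the commanded pose from where the row before left it, along the tool's axes as they then stand; what a row does not reach is not made up. A row lasts 1/12 s, in which the tool goes at most 41.7 mm and 7.16 degrees, less where a joint would pass 70% of its speed; a pose out of reach is approached as far as the arm can. A call is refused whole if a number of a shift passes 4.17 or a number of a turn 7.16, either way. A call with a gripper value outside its range is refused whole. The fingers move at their own pace and stop on an object; FORCE is the grip in N (left out, the last holds). Time passes only in rows, so rows that do not move let the fingers close. It gives the time, the measured TCP pose, the force and the opening at its end, in the units of the state.
- env.get_state(): the state, without advancing time (a new reading comes with each control period).
- imaging.snapshot(name): name is "scene" or "top" or "wrist"; returns a dict with "color" (480x640x3 uint8, red, green, blue), "depth" (480x640 float32, mm along the optical axis (not along the pixel's ray), 0 where there is no reading), "mtx" (3x3 intrinsics, pixels), "D" ([k1, k2, p1, p2, k3] as OpenCV has them; the pictures are not rectified), "T" (4x4, takes a point from camera to world coordinates); the wrist camera has in their place "T_tool_cam" (4x4, takes a point from camera to tool coordinates, whose origin is the TCP and whose axes are the flange's). Camera axes: x right, y down, z forward; pixel columns grow to the right and rows downward; lengths in mm; the calibration is good to about 2 mm. A picture is of the moment at which its call begins: read the wrist's pose just before it.
- env.sign_off(): hands the job in, once; it reports no verdict.
The state is a dict: "time": time; "q": joint angles; "dq": joint speeds; "tau": joint torques, N m; "ee_pos": TCP position; "tool_rot": TCP orientation; "wrist_force": force on the tool from outside, world axes, zero at the start; "wrist_torque": the same for the moment, N m; "gripper_width": finger opening in mm.
Only numpy, scipy, OpenCV 4.12 (cv2) and the standard library are available. Lean on these libraries where they do the work, as an engineer would, in place of code of your own. Each camera call takes 0.05 s, during which the arm holds its last target. There are 200 camera calls.

## Working session

There is one attempt and no reset: what is moved stays moved. The work goes in short steps, Python scripts to look and compute and a shell command to move; the robot and the scene stay as the last step left them, time stands still between calls to the robot, and variables do not carry over. Pictures are saved under pics/ and viewed, about 8 in all and at most 12, crops included, and the job is handed in when it is done.

```bash
ls; mkdir -p pics; cat > h.py <<'E'
import numpy as np,cv2
from rig import env,imaging
from scipy.spatial.transform import Rotation as R
def snap(n):
    s=env.get_state(); d=imaging.snapshot(n)
    if n=='wrist':
        T=np.eye(4);T[:3,:3]=tr(s);T[:3,3]=s['ee_pos'];d['T']=T@d['T_tool_cam']
    return d
def tr(s):
    return R.from_quat(np.array(s['tool_rot']),scalar_first=True).as_matrix()
def cloud(d):
    h,w=d['depth'].shape
    uv=np.mgrid[0:h,0:w][::-1].reshape(2,-1).T.astype(np.float64)
    n=cv2.undistortPoints(uv[:,None],d['mtx'],np.array(d['D']))[:,0]
    z=d['depth'].reshape(-1,1)
    p=np.hstack([n*z,z])@d['T'][:3,:3].T+d['T'][:3,3]
    p[z[:,0]==0]=np.nan
    return p.reshape(h,w,3)
def ray(d,u,v,zp):
    n=cv2.undistortPoints(np.array([[[u,v]]],float),d['mtx'],np.array(d['D']))[0,0]
    r=d['T'][:3,:3]@np.r_[n,1];o=d['T'][:3,3];return o+r*(zp-o[2])/r[2]
def proj(d,P):
    T=np.linalg.inv(d['T']);return cv2.projectPoints(np.atleast_2d(P).astype(float),cv2.Rodrigues(T[:3,:3])[0],T[:3,3],d['mtx'],np.array(d['D']))[0][:,0]
E
python3 - <<'E'
from h import *
import pickle
for n in['scene','top']:
    d=snap(n);pickle.dump(d,open(n+'.pkl','wb'));cv2.imwrite(f'pics/{n}.png',d['color'][...,::-1]);print(n,d['T'].round(2).tolist(),(d['depth']>0).mean())
print(env.get_state())
E
```

```text
pics
scene [[-0.49, 0.45, -0.75, 1282.4], [0.87, 0.28, -0.41, 373.64], [0.02, -0.85, -0.53, 618.19], [0.0, 0.0, 0.0, 1.0]] 0.9960546875
top [[0.01, -1.0, 0.06, 446.03], [-1.0, -0.01, 0.0, 4.08], [-0.0, -0.06, -1.0, 1439.84], [0.0, 0.0, 0.0, 1.0]] 0.9958658854166667
{'time': 0.1, 'q': array([ 1.15449906,  0.42667056,  0.07387155,  1.60656218, -0.03406816,
        1.11075772, -0.0671024 ]), 'dq': array([-0.00252691, -0.00086206, -0.00057606, -0.00255031, -0.00027164,
        0.0004875 ,  0.00190369]), 'tau': array([ 6.83502731e-03, -9.51537752e+01,  3.77090961e+00, -4.64397705e+01,
        1.96447014e-02,  6.63949715e-03,  8.35279297e-05]), 'ee_pos': array([ 177.81725682, -650.77991678,  230.67197431]), 'tool_rot': array([-5.53546571e-04,  9.91117912e-01,  1.32984811e-01, -1.33018162e-04]), 'wrist_force': array([ 1.00757699,  0.10672303, -0.13251014]), 'wrist_torque': array([-0.01782686,  0.03849065, -0.00109997]), 'gripper_width': 85.43891243028666}
```

View pics/scene.png

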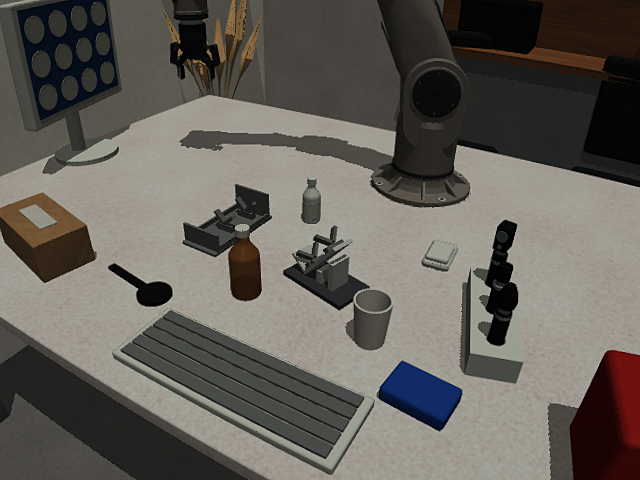

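View pics/top.png

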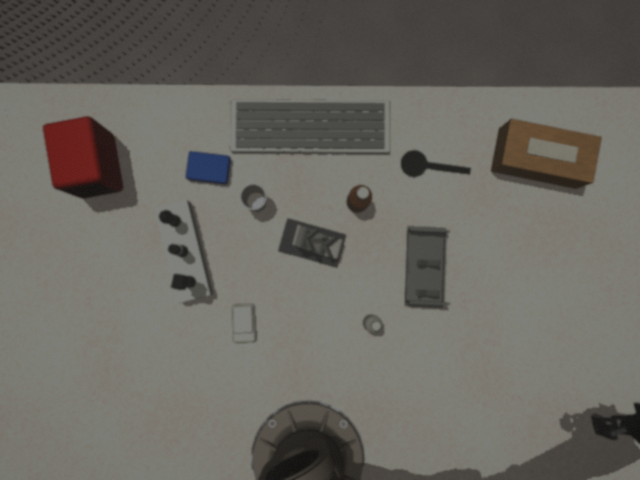

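The box-headed scope is the nearest to the robot of the three, at top pixel (183,282). The rest is at (312,243), with the tray at (427,267) and its tall plate to be determined by depth.

```bash
python3 - <<'E'
from h import *
import pickle
top=pickle.load(open('top.pkl','rb'));sc=pickle.load(open('scene.pkl','rb'))
ct,cs=cloud(top),cloud(sc)
def rect(c,x0,x1,y0,y1,z0,z1,lab):
    p=c.reshape(-1,3);m=(p[:,0]>x0)&(p[:,0]<x1)&(p[:,1]>y0)&(p[:,1]<y1)&(p[:,2]>z0)&(p[:,2]<z1)
    q=p[m]
    if len(q)<5: print(lab,len(q));return
    (cx,cy),(w,h),a=cv2.minAreaRect(q[:,:2].astype(np.float32))
    print(lab,len(q),'c',round(cx,1),round(cy,1),'wh',round(w,1),round(h,1),'a',round(a,1),'zmed',np.median(q[:,2]).round(1),'mean',q.mean(0).round(1))
for l,u,v in[('scope',183,282),('rest',312,243),('tray',427,267),('chg',205,250),('table',330,350)]: print(l,ct[v,u].round(0), cs.shape)
X=lambda u,v:ct[v,u]
for n,c in(('top',ct),('scene',cs)):
    print(n)
    p=X(205,250)
    rect(c,p[0]-200,p[0]+200,p[1]-60,p[1]+140,45,55,'charger top')
    rect(c,p[0]-200,p[0]+200,p[1]-60,p[1]+140,130,220,'heads')
    s=X(183,282)
    rect(c,s[0]-40,s[0]+40,s[1]-60,s[1]+60,165,195,'scopehead')
    r=X(312,243)
    rect(c,r[0]-100,r[0]+100,r[1]-110,r[1]+110,6,18,'restbase')
    t=X(427,267)
    rect(c,t[0]-130,t[0]+130,t[1]-80,t[1]+80,5,14,'trayfloor')
    rect(c,t[0]-130,t[0]+130,t[1]-80,t[1]+80,15,90,'tray>15')
    rect(c,t[0]-130,t[0]+130,t[1]-80,t[1]+80,60,80,'tall')
    rect(c,t[0]-130,t[0]+130,t[1]-80,t[1]+80,45,55,'low')
    q=c.reshape(-1,3);print('table z',np.nanmedian(q[(abs(q[:,2])<15)],0))
# height image of top crop
z=ct[180:330,140:460,2];im=np.clip(z,0,200)/200*255
g=cv2.applyColorMap(im.astype(np.uint8),cv2.COLORMAP_JET)
cc=cv2.convertScaleAbs(top['color'][180:330,140:460,::-1],alpha=2)
a=np.vstack([g,cc]);cv2.imwrite('pics/h.png',cv2.resize(a,None,fx=2,fy=2,interpolation=cv2.INTER_NEAREST))
E
```

```text
scope [444. 290. 167.] (480, 640, 3)
rest [544.  -8.  64.] (480, 640, 3)
tray [ 488. -309.    7.] (480, 640, 3)
chg [528. 271.   3.] (480, 640, 3)
table [271. -58.   1.] (480, 640, 3)
top
charger top 2368 c 524.2 322.5 wh 250.5 86.7 a 14.8 zmed 50.0 mean [523.7 318.1  50. ]
heads 488 c 521.3 319.4 wh 192.7 35.0 a 13.6 zmed 159.4 mean [510.1 315.2 161.1]
scopehead 194 c 446.9 301.4 wh 27.2 36.7 a 79.1 zmed 180.4 mean [447.  299.9 179.6]
restbase 1177 c 544.9 -8.4 wh 196.2 218.8 a 0.0 zmed 11.8 mean [549.6   4.4  11.6]
trayfloor 2181 c 487.6 -309.0 wh 258.4 158.1 a 0.0 zmed 8.7 mean [ 490.2 -304.8    8.9]
tray>15 895 c 491.7 -304.1 wh 102.5 203.0 a 87.8 zmed 36.1 mean [ 484.3 -303.2   37.6]
tall 106 c 407.2 -301.0 wh 100.1 21.3 a 87.8 zmed 71.9 mean [ 399.9 -299.7   71.8]
low 227 c 491.2 -303.7 wh 99.2 188.7 a 88.0 zmed 50.0 mean [ 514.2 -303.1   50. ]
table z [408.73685846 -53.13274017   0.44536756]
scene
charger top 2727 c 526.8 323.3 wh 254.1 86.6 a 14.7 zmed 49.3 mean [565.1 325.5  49.3]
heads 1173 c 528.0 321.6 wh 194.0 36.6 a 13.7 zmed 149.4 mean [526.1 321.2 152.9]
scopehead 259 c 450.7 302.9 wh 25.6 37.0 a 76.1 zmed 178.4 mean [456.4 303.4 176. ]
restbase 1388 c 585.8 -13.6 wh 161.5 155.2 a 76.2 zmed 11.0 mean [573.3   8.5  11. ]
trayfloor 996 c 493.9 -299.7 wh 102.9 211.4 a 87.5 zmed 7.7 mean [ 503.9 -299.     8.4]
tray>15 1777 c 492.8 -301.8 wh 107.0 195.2 a 87.4 zmed 36.1 mean [ 482.2 -297.5   37. ]
tall 182 c 401.8 -298.6 wh 103.0 12.5 a 88.8 zmed 67.5 mean [ 403.2 -295.5   67. ]
low 330 c 494.4 -301.3 wh 103.1 189.6 a 88.0 zmed 49.0 mean [ 485.8 -301.2   49.3]
table z [524.41253615  27.17591089  -0.73093278]<stdin>:30: RuntimeWarning: invalid value encountered in cast
```

View pics/h.png

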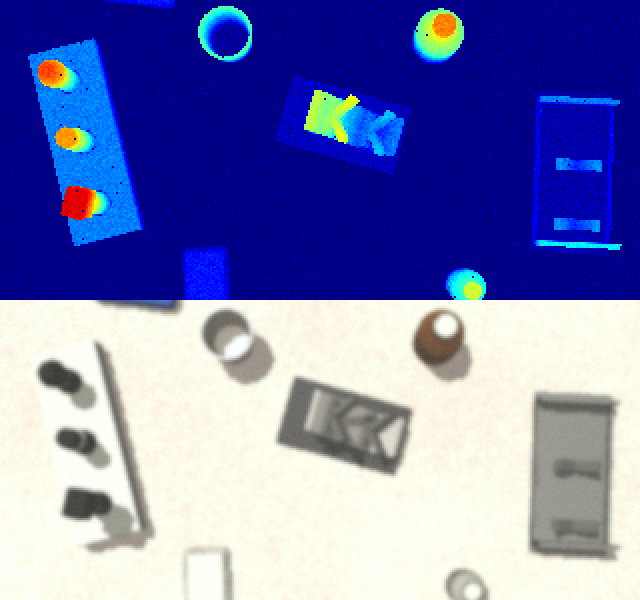

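The top view shows the tray's tall plate at the near end (world x≈400), so tray +x is about world +x. The rest rises toward world +y. Now a helper, then a close look at tray and rest on the way to the stand.

```bash
cat > go.py <<'E'
# go.py x y z yaw tilt : tool x yaw (deg, when vertical), then tilt about tool y; prints remaining shift (cm, tool axes) and turn (deg)
import sys;from h import *
a=[float(v) for v in sys.argv[1:]]
s=env.get_state();M=tr(s);P=np.array(s['ee_pos'])
print('t',round(s['time'],2),'P',P.round(1),'w',round(s['gripper_width'],1),'F',np.round(s['wrist_force'],1),'q',np.round(s['q'],2))
v=R.from_euler('X',180,degrees=True)
def target(yaw,tilt): return (R.from_euler('z',yaw,degrees=True)*v*R.from_euler('y',tilt,degrees=True)).as_matrix()
if len(a)>=5:
    T=target(a[3],a[4]);tu=R.from_matrix(M.T@T).as_rotvec(degrees=True)
    print('turn',tu.round(2),'rows',np.ceil(np.linalg.norm(tu)/7.16));
    sh=T.T@(np.array(a[:3])-P)/10;print('shift if after turn',sh.round(2))
if len(a)>=3:
    sh=M.T@(np.array(a[:3])-P)/10;print('shift now',sh.round(2),'rows',np.ceil(np.linalg.norm(sh)/4.17))
E
python3 go.py 470 -300 400 15.3 0
```

```text
t 0.1 P [ 177.8 -650.8  230.7] w 85.4 F [ 1.   0.1 -0.1] q [ 1.15  0.43  0.07  1.61 -0.03  1.11 -0.07]
turn [-0.06  0.01 -0.02] rows 1.0
shift if after turn [ 37.44 -26.12 -16.93]
shift now [ 37.43 -26.15 -16.91] rows 12.0
```

```bash
python3 -m inch '[0.5,3.12,-2.18,-1.41,0,0,0, 0.5,3.12,-2.18,-1.41,0,0,0, 0.5,3.12,-2.18,-1.41,0,0,0, 0.5,3.12,-2.18,-1.41,0,0,0, 0.5,3.12,-2.18,-1.41,0,0,0, 0.5,3.12,-2.18,-1.41,0,0,0, 0.5,3.12,-2.18,-1.41,0,0,0, 0.5,3.12,-2.18,-1.41,0,0,0, 0.5,3.12,-2.18,-1.41,0,0,0, 0.5,3.12,-2.18,-1.41,0,0,0, 0.5,3.12,-2.18,-1.41,0,0,0, 0.5,3.12,-2.18,-1.41,0,0,0, 0.5,0,0,0,0,0,0, 0.5,0,0,0,0,0,0]'
python3 - <<'E'
from h import *
import pickle
d=snap('wrist');pickle.dump(d,open('w_tray.pkl','wb'));cv2.imwrite('pics/w_tray.png',d['color'][...,::-1])
print(d['T'].round(2).tolist(),d['T_tool_cam'].round(2).tolist())
E
python3 go.py 500 30 400 15.3 0
```

```text
time: 1.27
ee_pos: [471.7, -298.1, 401.0]
tool_rot: [0.0, 0.991, 0.135, 0.0]
wrist_force: [-1.0, -0.3, -0.9]
gripper_width: 42.9
[[0.27, -0.93, -0.26, 537.31], [-0.96, -0.26, -0.07, -278.06], [0.0, 0.27, -0.96, 543.68], [0.0, 0.0, 0.0, 1.0]] [[0.0, -0.96, -0.27, 68.74], [1.0, 0.0, 0.0, -1.67], [-0.0, -0.27, 0.96, -142.63], [0.0, 0.0, 0.0, 1.0]]
t 1.32 P [ 470.4 -299.6  400.4] w 42.4 F [-0.5 -0.3  0.1] q [ 0.61  0.13 -0.18  1.63  0.02  1.38 -0.87]
turn [-0.    0.01  0.06] rows 1.0
shift if after turn [ 11.56 -31.01   0.04]
shift now [ 1.159e+01 -3.100e+01  3.000e-02] rows 8.0
```

View pics/w_tray.png

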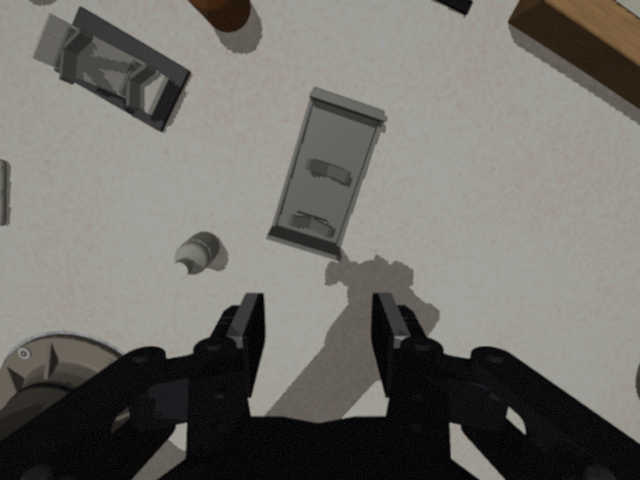

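The wrist view shows the tray (310–385, 90–255), tall plate at the bottom, and the rest (35–190, 10–130). I'll measure both from depth here and in the fixed views.

```bash
python3 - <<'E'
from h import *
import pickle
C={n:cloud(pickle.load(open(f,'rb'))).reshape(-1,3) for n,f in[('top','top.pkl'),('scene','scene.pkl'),('wr','w_tray.pkl')]}
def fr(p,o,yaw):
    c,s=np.cos(np.radians(yaw)),np.sin(np.radians(yaw));q=p[:,:2]-o
    return np.c_[q@[c,s],q@[-s,c],p[:,2]]
for n,c in C.items():
    print('==',n)
    m=(abs(c[:,0]-492)<130)&(abs(c[:,1]+303)<75)&(c[:,2]>16)&(c[:,2]<90)
    (cx,cy),wh,a=cv2.minAreaRect(c[m][:,:2].astype(np.float32));print('tray rect',cx,cy,wh,a)
    l=fr(c[m],[492,-303],-2.3)
    for lab,z0,z1,x0,x1 in(('tall',66,76,-120,-60),('low',46,54,60,120),('s1',24,62,-85,-40),('s2',24,62,-15,50)):
        k=l[(l[:,2]>z0)&(l[:,2]<z1)&(l[:,0]>x0)&(l[:,0]<x1)]
        if len(k):
            p=np.polyfit(k[:,1],k[:,0],1)
            print(lab,len(k),'x',np.percentile(k[:,0],[2,50,98]).round(1),'y',np.percentile(k[:,1],[2,50,98]).round(1),'z',np.percentile(k[:,2],[2,98]).round(1),'yawerr',-np.degrees(p[0]).round(1))
    # rest base
    m=(abs(c[:,0]-545)<75)&(abs(c[:,1]+8)<100)&(c[:,2]>7)&(c[:,2]<130)
    (cx,cy),wh,a=cv2.minAreaRect(c[m][:,:2].astype(np.float32));print('rest rect',cx,cy,wh,a)
    l=fr(c[m],[545,-8],76.2)
    # bed plane: RANSAC slope points
    best=0
    k=l[(l[:,2]>20)&(abs(l[:,1])<26)]
    h=k[:,2]*np.cos(np.radians(50))-k[:,0]*np.sin(np.radians(50)); u=k[:,0]*np.cos(np.radians(50))+k[:,2]*np.sin(np.radians(50))
    hist,e=np.histogram(h,bins=np.arange(-80,120,2));print('bed h',[(int(e[i]),int(hist[i])) for i in range(len(hist)) if hist[i]>4])
    np.save('rest_'+n+'.npy',l)
E
```

```text
== top
tray rect 494.8070373535156 -303.8558044433594 (101.6886978149414, 196.6612548828125) 87.70565795898438
tall 88 x [-95.3 -92.5 -89.7] y [-49.3  -1.5  46.9] z [67.6 75.1] yawerr 0.0
low 92 x [86.9 90.2 93.4] y [-47.1  -0.6  47.5] z [46.2 53.9] yawerr -0.1
s1 142 x [-74.3 -67.2 -49.8] y [-45.6  -2.7  47. ] z [24.5 58. ] yawerr -2.5
s2 139 x [ 1.2  8.5 31.1] y [-48.1  -5.   46.2] z [25.  57.2] yawerr 3.6
rest rect 545.99609375 -7.5248260498046875 (146.690673828125, 195.87815856933594) 0.3385574519634247
bed h [(32, 5), (34, 7), (36, 22), (38, 35), (40, 121), (42, 121), (44, 42), (46, 24), (48, 36), (50, 46), (52, 28), (54, 12), (56, 16), (58, 26), (60, 26), (62, 28), (64, 33), (66, 25), (68, 23), (70, 32), (72, 30), (74, 28), (76, 34), (78, 33), (80, 18), (82, 16), (84, 15), (86, 6)]
== scene
tray rect 492.7596435546875 -301.9954833984375 (106.9677963256836, 195.1966094970703) 87.30891418457031
tall 110 x [-95.2 -89.2 -84.9] y [-46.4   1.8  50.7] z [66.3 72.6] yawerr -0.0
low 105 x [87.8 93.2 96.6] y [-47.8  -0.2  50.1] z [46.3 51.5] yawerr -0.4
s1 151 x [-84.6 -62.1 -56.8] y [-2
[... 816 characters left out ...]
53515625
tall 450 x [-95.4 -91.6 -89. ] y [-45.4   3.2  50. ] z [66.6 73.6] yawerr 0.1
low 434 x [86.6 90.1 93.5] y [-45.9   0.8  50.3] z [47.5 51.8] yawerr 0.9
s1 521 x [-74.1 -66.4 -60.3] y [-25.2   1.9  29.9] z [24.6 54. ] yawerr -0.2
s2 535 x [ 0.8  7.9 14.6] y [-25.7   1.3  29.7] z [28.6 54.5] yawerr 0.1
rest rect 551.333251953125 -6.493324279785156 (161.15042114257812, 90.94371032714844) 74.70586395263672
bed h [(34, 20), (36, 19), (38, 356), (40, 1780), (42, 725), (44, 68), (46, 63), (48, 148), (50, 151), (52, 41), (54, 55), (56, 118), (58, 135), (60, 153), (62, 160), (64, 150), (66, 161), (68, 139), (70, 151), (72, 153), (74, 153), (76, 163), (78, 114), (80, 69), (82, 168), (84, 15)]
```

```bash
python3 -m inch '[0.5,1.2,-3.8,0.5,0,0,0, 0.5,1.2,-3.8,0.5,0,0,0, 0.5,1.2,-3.8,0.5,0,0,0, 0.5,1.2,-3.8,0.5,0,0,0, 0.5,1.2,-3.8,0.5,0,0,0, 0.5,1.2,-3.8,0.5,0,0,0, 0.5,1.2,-3.8,0.5,0,0,0, 0.5,0,0,0,0,0,0, 0.5,0,0,0,0,0,0]'
python3 - <<'E'
from h import *
import pickle
d=snap('wrist');pickle.dump(d,open('w_rest.pkl','wb'));cv2.imwrite('pics/w_rest.png',d['color'][...,::-1])
c=cloud(d).reshape(-1,3)
m=(abs(c[:,0]-550)<85)&(abs(c[:,1]+7)<95)&(c[:,2]>7)&(c[:,2]<16)
p=c[m]
(cx,cy),wh,a=cv2.minAreaRect(c[(abs(c[:,0]-550)<85)&(abs(c[:,1]+7)<100)&(c[:,2]>7)][:,:2].astype(np.float32));print('rest rect',cx,cy,wh,a)
yaw=a if wh[0]>wh[1] else a-90
print('yaw',yaw)
cc,s=np.cos(np.radians(yaw)),np.sin(np.radians(yaw))
# rest origin: base centre at +5
o=np.array([cx,cy])-5*np.array([cc,s]);print('origin',o)
q=c[:,:2]-o;l=np.c_[q@[cc,s],q@[-s,cc],c[:,2]]
l=l[(abs(l[:,0])<100)&(abs(l[:,1])<50)&(l[:,2]>16)&(l[:,2]<200)]
b=np.radians(50);u=l[:,0]*np.cos(b)+l[:,2]*np.sin(b);h=l[:,2]*np.cos(b)-l[:,0]*np.sin(b)
for u0 in range(-30,170,6):
    k=(u>=u0)&(u<u0+6)&(h>0)
    if k.sum()>5: print(u0,k.sum(),'h',np.percentile(h[k],[5,50,95]).round(1),'y',np.percentile(l[k,1],[2,50,98]).round(1),'y of h>top-3', )
np.save('restuvh.npy',np.c_[u,l[:,1],h])
E
python3 go.py 448 302 400 167.5 0
```

```text
time: 2.07
ee_pos: [480.5, -20.5, 364.9]
tool_rot: [-0.0, 0.991, 0.134, -0.001]
wrist_force: [-0.2, -1.1, -0.4]
gripper_width: 42.3
rest rect 528.1699829101562 -1.1829910278320312 (164.2158966064453, 138.4771270751953) 74.66484832763672
yaw 74.66484832763672
origin [526.84765907  -6.00496777]
-12 37 h [80.2 80.8 81.4] y [-45.9 -25.   -0. ] y of h>top-3
-6 795 h [44.4 70.7 81.1] y [-47.5 -23.6   0.9] y of h>top-3
0 15 h [38.3 39.2 70.3] y [-48.6 -41.8   1.4] y of h>top-3
6 164 h [39.1 61.3 77. ] y [-48.3 -22.5   3.2] y of h>top-3
12 244 h [39.7 59.2 77.2] y [-48.4 -23.    4.1] y of h>top-3
18 756 h [38.8 51.3 74.1] y [-47.8 -23.7   1.8] y of h>top-3
24 142 h [38.  38.9 39.8] y [-47.4 -24.7   0.5] y of h>top-3
30 140 h [37.9 38.8 39.8] y [-47.8 -23.6   0.5] y of h>top-3
36 135 h [38.  38.8 39.7] y [-46.6 -25.2  -3.7] y of h>top-3
42 104 h [38.1 38.8 39.6] y [-41.3 -24.5  -7.8] y of h>top-3
48 76 h [38.  38.8 39.6] y [-36.2 -23.5 -12.3] y of h>top-3
54 46 h [38.1 38.7 40. ] y [-31.8 -23.8 -17.3] y of h>top-3
60 16 h [38.2 38.7 39.6] y [-26.7 -23.7   1.3] y of h>top-3
66 27 h [38.1 38.8 39.4] y [-48.4  -4.5   1.4] y of h>top-3
72 22 h [38.2 39.1 39.7] y [-48.5  -2.3   1.3] y of h>top-3
78 54 h [38.1 58.9 75.7] y [-48.7 -18.5   1.6] y of h>top-3
84 320 h [39.3 62.4 77.1] y [-48.3 -24.1   3.9] y of h>top-3
90 408 h [39.2 58.6 76.9] y [-48.  -24.    3.2] y of h>top-3
96 924 h [38.3 47.5 73.5] y [-47.6 -23.2   1.5] y of h>top-3
102 214 h [37.7 38.6 39.4] y [-47.2 -24.4   0.4] y of h>top-3
108 225 h [37.6 38.6 39.5] y [-47.1 -23.2   0.7] y of h>top-3
114 349 h [31.5 36.2 39.6] y [-47.4 -24.1  -0.2] y of h>top-3
t 2.12 P [480.7 -22.1 365.1] w 42.9 F [ 0.3 -0.9  0.6] q [ 0.33  0.03 -0.42  1.82  0.01  1.3  -1.4 ]
turn [-7.0000e-02  2.0000e-02 -1.5224e+02] rows 22.0
shift if after turn [10.21 30.93 -3.49]
shift now [  5.37 -32.13  -3.5 ] rows 8.0
```

View pics/w_rest.png

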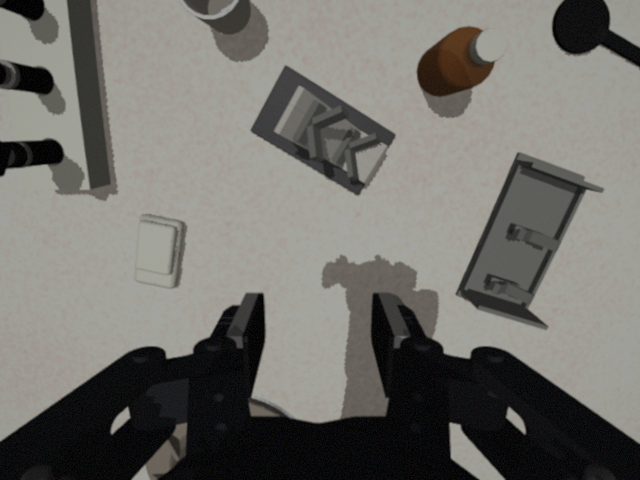

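```bash
python3 - <<'E'
import numpy as np
a=np.load('restuvh.npy');u,y,h=a.T
for n,lo,hi,h0,h1 in(('plate',-15,5,45,85),('s1',4,40,62,72),('s2',75,112,62,72)):
    k=(u>lo)&(u<hi)&(h>h0)&(h<h1)&(y>-52)&(y<6);print(n,k.sum(),np.percentile(u[k],[1,5,50,95,99]).round(1),'y',np.percentile(y[k],[1,99]).round(1))
for k in [(h>57)&(h<60)&(u>5)&(u<105)]:
    for lo,hi in((5,18),(80,94)):
        kk=k&(u>lo)&(u<hi);print('V at h58.5: y L/R',np.median(y[kk&(y<-23.7)]).round(1),np.median(y[kk&(y>-23.7)]).round(1))
o=np.array([526.85,-6.0]);t=np.radians(74.66);b=np.radians(50)
ex=np.array([np.cos(t),np.sin(t)]);ey=np.array([-ex[1],ex[0]])
def w(u,y,h): return np.r_[o+ex*(u*np.cos(b)-h*np.sin(b))+ey*y, u*np.sin(b)+h*np.cos(b)]
for uf in(0,1): print('foot',uf,w(uf,-23.6,73.8).round(1),'centre',w(uf+82.5,-23.6,73.8).round(1))
E
```

```text
plate 789 [-8.2 -5.9 -2.  -0.7 -0.2] y [-47.9   1.2]
s1 255 [ 6.7  8.7 20.3 22.  22.5] y [-48.5   1.2]
s2 364 [83.3 84.6 95.8 97.9 98.3] y [-47.9   1.7]
V at h58.5: y L/R -28.1 -18.9
V at h58.5: y L/R -28.4 -18.5
foot 0 [534.7 -66.8  47.4] centre [548.7 -15.6 110.6]
foot 1 [534.8 -66.1  48.2] centre [548.9 -15.  111.4]
```

```bash
python3 -m inch '[0.5,0,0,-2.0,0,0,-7.1, 0.5,0,0,-2,0,0,-7.1, 0.5,0,0,0,0,0,-7.1, 0.5,0,0,0,0,0,-7.1, 0.5,0,0,0,0,0,-7.1, 0.5,0,0,0,0,0,-7.1, 0.5,0,0,0,0,0,-7.1, 0.5,0,0,0,0,0,-7.1, 0.5,0,0,0,0,0,-7.1, 0.5,0,0,0,0,0,-7.1, 0.5,0,0,0,0,0,-7.1, 0.5,0,0,0,0,0,-7.1, 0.5,0,0,0,0,0,-7.1, 0.5,0,0,0,0,0,-7.1, 0.5,0,0,0,0,0,-7.1, 0.5,0,0,0,0,0,-7.1, 0.5,0,0,0,0,0,-7.1, 0.5,0,0,0,0,0,-7.1, 0.5,0,0,0,0,0,-7.1, 0.5,0,0,0,0,0,-7.1]'
python3 go.py 475 230 360 167.5 0
```

```text
time: 3.78
ee_pos: [480.9, -23.6, 405.2]
tool_rot: [-0.0, 0.196, 0.981, -0.0]
wrist_force: [-0.5, -0.7, 0.1]
gripper_width: 42.7
t 3.78 P [480.9 -23.6 405.2] w 42.7 F [-0.5 -0.7  0.1] q [ 0.35  0.01 -0.43  1.75  0.    1.38  1.09]
turn [ -0.02  -0.03 -10.07] rows 2.0
shift if after turn [ 6.06 24.63  4.52]
shift now [10.28 23.2   4.52] rows 7.0
```

```bash
python3 -m inch '[0.5,1.1,2.9,1.0,0,0,-2, 0.5,1.1,2.9,1.0,0,0,-2, 0.5,1.1,2.9,1.0,0,0,-2, 0.5,1.1,2.9,1.0,0,0,-2, 0.5,1.1,2.9,1.0,0,0,-2, 0.5,1.1,2.9,1.0,0,0,0, 0.5,1.1,2.9,1.0,0,0,0, 0.5,1.1,2.9,1.0,0,0,0, 0.5,1.1,2.9,0.5,0,0,0, 0.5,1.1,2.9,0,0,0,0, 0.5,0,0,0,0,0,0, 0.5,0,0,0,0,0,0]'
python3 - <<'E'
from h import *
import pickle
d=snap('wrist');pickle.dump(d,open('w_sc.pkl','wb'));cv2.imwrite('pics/w_sc.png',d['color'][...,::-1])
c=cloud(d).reshape(-1,3)
m=(abs(c[:,0]-448)<45)&(abs(c[:,1]-302)<45)&(c[:,2]>170)&(c[:,2]<195)
print('head',cv2.minAreaRect(c[m][:,:2].astype(np.float32)),np.percentile(c[m][:,2],[5,50,95]))
m=(abs(c[:,0]-525)<150)&(abs(c[:,1]-320)<90)&(c[:,2]>45)&(c[:,2]<55)
print('charger',cv2.minAreaRect(c[m][:,:2].astype(np.float32)),np.median(c[m][:,2]))
E
python3 go.py 448 302 250 167.5 0
```

```text
time: 4.78
ee_pos: [454.2, 286.8, 319.9]
tool_rot: [-0.001, 0.111, 0.994, -0.0]
wrist_force: [0.2, -0.1, 0.0]
gripper_width: 42.9
head ((445.60791015625, 303.3272399902344), (25.75489044189453, 35.048213958740234), 77.31352233886719) [177.63572898 180.64984365 181.92449443]
charger ((524.5729370117188, 323.8270568847656), (251.06996154785156, 85.47928619384766), 15.067724227905273) 49.96010959915651
t 4.83 P [454.6 285.6 320. ] w 42.9 F [ 1.2  0.1 -0.5] q [-0.05  0.19 -0.71  1.77  0.13  1.23  0.55]
turn [-0.05 -0.04 -0.32] rows 1.0
shift if after turn [1.   1.46 7.  ]
shift now [1.01 1.46 7.  ] rows 2.0
```

View pics/w_sc.png

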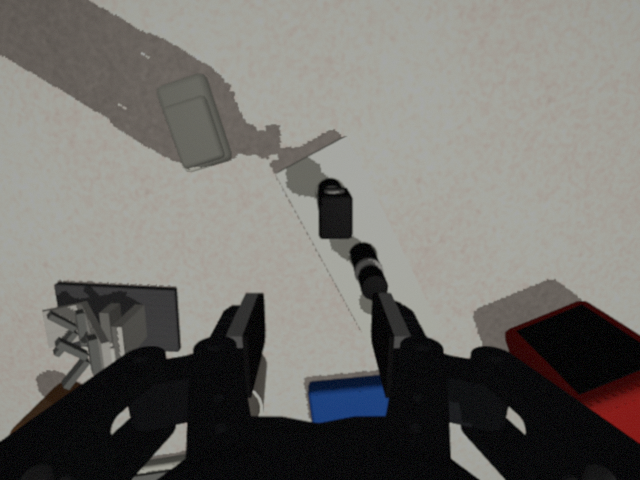

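```bash
python3 -m inch '[0.6,0.41,0.5,2.0,0,0,0, 0.6,0.41,0.5,2.0,0,0,0, 0.6,0.4,0.5,2.0,0,0,0, 0.6,0,0,2,0,0,0, 0.6,0,0,1,0,0,0, 0.6,0,0,0,0,0,0, 0.6,0,0,0,0,0,0]'
python3 go.py 446 303 138 167.3 0
```

```text
time: 5.42
ee_pos: [445.9, 303.1, 230.8]
tool_rot: [-0.0, 0.112, 0.994, -0.0]
wrist_force: [-0.0, 0.5, 0.8]
gripper_width: 51.0
t 5.42 P [445.9 303.1 230.8] w 51.0 F [-0.   0.5  0.8] q [-0.11  0.28 -0.71  1.88  0.21  1.06  0.44]
turn [-0.03 -0.01 -0.13] rows 1.0
shift if after turn [-0.01 -0.01  9.28]
shift now [-0.01 -0.01  9.28] rows 3.0
```

```bash
python3 -m inch '[0.6,0,0,2,0,0,0, 0.6,0,0,2,0,0,0, 0.6,0,0,2,0,0,0, 0.6,0,0,2,0,0,0, 0.6,0,0,1.3,0,0,0, 0.6,0,0,0,0,0,0, 0.2,0,0,0,0,0,0, 0.2,0,0,0,0,0,0, 0,0,0,0,0,0,0, 0,0,0,0,0,0,0, 0,0,0,0,0,0,0, 0,0,0,0,0,0,0]' 45
python3 go.py 446 303 215 167.3 0
```

```text
time: 6.42
ee_pos: [445.9, 304.8, 139.0]
tool_rot: [0.001, 0.111, 0.994, 0.001]
wrist_force: [-0.6, -0.7, 9.5]
gripper_width: 25.4
t 6.42 P [445.9 304.8 139. ] w 25.4 F [-0.6 -0.7  9.5] q [-0.16  0.39 -0.68  1.96  0.31  0.89  0.35]
turn [ 0.08  0.11 -0.03] rows 1.0
shift if after turn [-0.05 -0.17 -7.6 ]
shift now [-0.06 -0.16 -7.6 ] rows 2.0
```

```bash
python3 -m inch '[0,0,0,-0.7,0,0,0, 0,0,0,-1.5,0,0,0, 0,0,0,-1.5,0,0,0, 0,0,0,-1.5,0,0,0, 0,0,0,-2,0,0,0, 0,0,0,-2.5,0,0,0, 0,0,0,-2.8,0,0,0, 0,0,0,-2.8,0,0,0, 0,0,0,0,0,0,0, 0,0,0,0,0,0,0]'
python3 - <<'E'
from h import *
d=snap('scene');cv2.imwrite('pics/s2.png',cv2.resize(d['color'][120:420,380:640,::-1],None,fx=2,fy=2))
c=cloud(snap('top'))
E
python3 go.py 549 -16 290 74.7 0
```

```text
time: 7.25
ee_pos: [445.5, 304.7, 292.3]
tool_rot: [0.001, 0.111, 0.994, 0.001]
wrist_force: [-0.8, -0.3, -4.0]
gripper_width: 25.3
t 7.35 P [444.8 303.9 290. ] w 25.4 F [ 0.3 -0.  -2.9] q [-0.09  0.22 -0.73  1.8   0.16  1.18  0.48]
turn [-5.000e-02  2.000e-02  9.258e+01] rows 13.0
shift if after turn [-28.11  18.49  -0.  ]
shift now [-1.721e+01 -2.891e+01  1.000e-02] rows 9.0
```

View pics/s2.png

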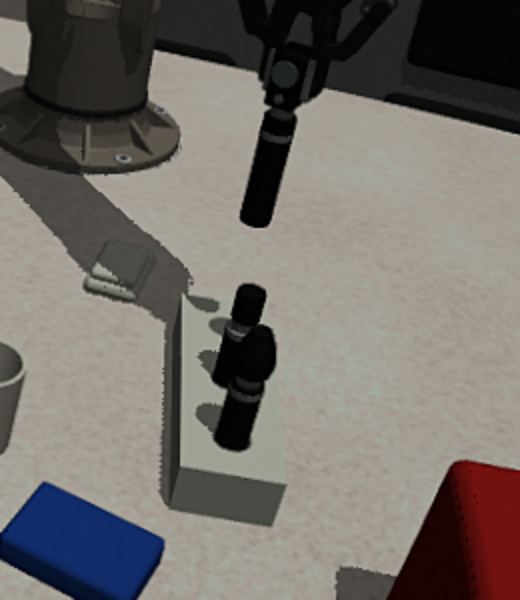

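Scope is held by its head, hanging straight; the other two stand. Now over to the rest.

```bash
python3 -m inch '[0,-1,-1.9,0,0,0,0, 0,-1.87,-3.58,0,0,0,0, 0,-1.87,-3.58,0,0,0,0, 0,-1.87,-3.58,0,0,0,0, 0,-1.87,-3.58,0,0,0,0, 0,-1.87,-3.58,0,0,0,0, 0,-1.87,-3.58,0,0,0,0, 0,-1.87,-3.58,0,0,0,0, 0,-1.87,-3.58,0,0,0,0, 0,-0.87,-1.66,0,0,0,0, 0,-0.9,-1.7,0,0,0,0, 0,0,0,0,0,0,0]' && python3 -m inch '[0,0,0,0,0,0,7.12, 0,0,0,0,0,0,7.12, 0,0,0,0,0,0,7.12, 0,0,0,0,0,0,7.12, 0,0,0,0,0,0,7.12, 0,0,0,0,0,0,7.12, 0,0,0,0,0,0,7.12, 0,0,0,0,0,0,7.12, 0,0,0,0,0,0,7.12, 0,0,0,0,0,0,7.12, 0,0,0,0,0,0,7.12, 0,0,0,0,0,0,7.12, 0,0,0,0,0,0,7.12, 0,0,0,0,0,0,0]'
python3 go.py 540.2 -46.9 196.4 74.7 -40
```

```text
time: 8.35
ee_pos: [543.3, -69.8, 288.7]
tool_rot: [-0.001, 0.113, 0.994, -0.0]
wrist_force: [-0.1, -0.0, -3.1]
gripper_width: 25.6
time: 9.52
ee_pos: [542.8, -65.0, 289.3]
tool_rot: [-0.001, 0.797, 0.604, -0.001]
wrist_force: [0.7, -0.3, -3.3]
gripper_width: 25.7
t 9.52 P [542.8 -65.  289.3] w 25.7 F [ 0.7 -0.3 -3.3] q [ 0.26  0.18 -0.29  1.81  0.06  1.16 -0.33]
turn [ -0.24 -39.98  -0.28] rows 6.0
shift if after turn [ 7.25 -0.73  6.04]
shift now [ 1.67 -0.72  9.29] rows 3.0
```

```bash
python3 -m inch '[0,0,0,0,0,-6.66,0, 0,0,0,0,0,-6.66,0, 0,0,0,0,0,-6.66,0, 0,0,0,0,0,-6.66,0, 0,0,0,0,0,-6.66,0, 0,0,0,0,0,-6.66,-0.3, 0,0,0,0,0,0,0, 0,0,0,0,0,0,0]'
python3 go.py 540.2 -46.9 196.4 74.7 -40
```

```text
time: 10.18
ee_pos: [543.4, -63.5, 288.4]
tool_rot: [0.205, 0.743, 0.576, -0.273]
wrist_force: [0.1, -0.4, -3.4]
gripper_width: 25.2
t 10.18 P [543.4 -63.5 288.4] w 25.2 F [ 0.1 -0.4 -3.4] q [-0.11  0.37 -0.3   1.74  0.63  1.55 -0.85]
turn [-0.   -0.04  0.83] rows 1.0
shift if after turn [ 7.08 -0.75  6.07]
shift now [ 7.08 -0.64  6.07] rows 3.0
```

```bash
python3 -m inch '[0,1.77,-0.16,1.52,0,0,0.4, 0,1.77,-0.16,1.52,0,0,0.4, 0,1.77,-0.16,1.52,0,0,0, 0,1.77,-0.16,1.52,0,0,0, 0,2,0,0,0,0,0, 0,2,0,0,0,0,0, 0,0,0,0,0,0,0, 0,0,0,0,0,0,0]'
python3 - <<'E'
from h import *
d=snap('wrist');e=snap('scene')
a=d['color'][...,::-1];b=cv2.resize(e['color'][190:340,230:430,::-1],(640,480))
cv2.imwrite('pics/hov.png',cv2.resize(np.hstack([a,b]),(800,300)))
# handle axis in scene/wrist depth, rest frame
o=np.array([526.85,-6.0]);t=np.radians(74.66);bb=np.radians(50)
ex=np.array([np.cos(t),np.sin(t)]);ey=np.array([-ex[1],ex[0]])
for n,dd in(('w',d),('s',e)):
    c=cloud(dd).reshape(-1,3);q=c[:,:2]-o;x=q@ex;y=q@ey
    u=x*np.cos(bb)+c[:,2]*np.sin(bb);h=c[:,2]*np.cos(bb)-x*np.sin(bb)
    k=(h>88)&(h<145)&(u>-10)&(u<100)&(abs(y+24)<40)
    print(n,k.sum())
    for u0 in range(-10,110,12):
        j=k&(u>=u0)&(u<u0+12)
        if j.sum()>8: print(u0,j.sum(),'y',np.percentile(y[j],[3,50,97]).round(1),'h',np.percentile(h[j],[3,97]).round(1),'umin',u[j].min().round(1))
    for u0,j in((16,(u>9)&(u<22)),(92,(u>86)&(u<98))):
        j=j&(h>55)&(h<80)&(abs(y+24)<32);print('saddle',j.sum(),np.percentile(y[j],[1,99]).round(1) if j.sum()>5 else '')
E
python3 go.py 555.5 9.1 141.1 74.7 -40
```

```text
time: 10.85
ee_pos: [550.0, -19.8, 172.3]
tool_rot: [0.207, 0.749, 0.568, -0.271]
wrist_force: [0.6, -1.2, -3.1]
gripper_width: 25.4
w 1861
2 82 y [-36.2 -24.4 -12.8] h [102.1 109.7] umin 5.7
14 149 y [-36.7 -24.5 -12.2] h [102.2 110.5] umin 14.3
26 172 y [-36.4 -24.2 -12.4] h [102.4 110.5] umin 26.1
38 199 y [-36.5 -24.5 -12.3] h [102.5 110.4] umin 38.0
50 228 y [-36.9 -25.1 -12.7] h [102.5 110.8] umin 50.0
62 273 y [-36.6 -24.5 -12.5] h [102.7 110.8] umin 62.0
74 314 y [-36.6 -24.6 -12.5] h [102.9 110.8] umin 74.0
86 377 y [-36.4 -24.6 -12.8] h [102.5 110. ] umin 86.0
98 67 y [-35.  -24.6 -15.1] h [103.1 108.1] umin 98.0
saddle 1 
saddle 1878 [-50.6   3. ]
s 401
2 33 y [-41.4 -37.6 -26.9] h [102.7 127.2] umin 3.3
14 45 y [-40.9 -38.  -27.6] h [103.1 126.8] umin 14.2
26 45 y [-41.2 -38.1 -29.1] h [103.  127.7] umin 26.1
38 52 y [-40.9 -38.  -28.1] h [103.3 126.7] umin 38.1
50 52 y [-40.9 -37.5 -25.4] h [103.4 127.8] umin 50.9
62 51 y [-41.4 -37.3 -24.2] h [103.4 127.1] umin 62.3
74 55 y [-40.9 -38.4 -28.4] h [103.5 127.5] umin 74.0
86 62 y [-41.6 -38.  -27.4] h [103.5 130. ] umin 86.9
saddle 133 [-53.7   1.3]
saddle 146 [-53.8   1.3]
t 10.95 P [550.1 -20.7 173.4] w 25.5 F [-0.4  0.7 -2.7] q [-0.17  0.53 -0.31  1.79  0.65  1.43 -1.05]
turn [ 0.   -0.1  -0.51] rows 1.0
shift if after turn [ 4.39 -0.26  0.53]
shift now [ 4.38 -0.3   0.54] rows 2.0
```

View pics/hov.png

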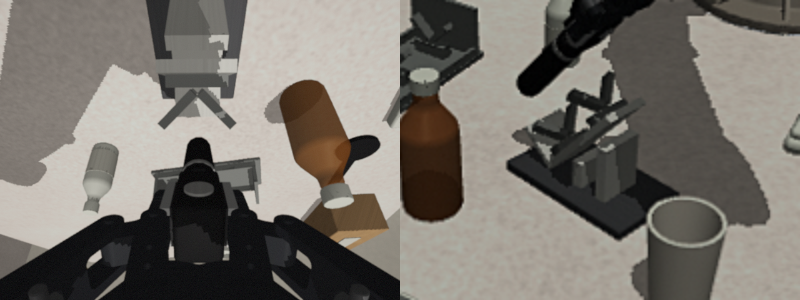

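```bash
python3 -m inch '[0,1,-0.1,0,0,0,0, 0,1,0,0,0,0,0, 0,1,0,0,0,0,0, 0,0.7,0,0,0,0,0, 0,0.3,0,0,0,0,0, 0,0.15,0,0,0,0,0, 0,0,0,0,0,0,0, 0,0,0,0,0,0,0]'
python3 go.py 555.5 9.1 141.1 74.7 -40
```

```text
time: 11.62
ee_pos: [557.8, 11.1, 146.2]
tool_rot: [0.209, 0.749, 0.567, -0.271]
wrist_force: [0.5, -0.2, -2.8]
gripper_width: 25.7
t 11.62 P [557.8  11.1 146.2] w 25.7 F [ 0.5 -0.2 -2.8] q [-0.21  0.59 -0.31  1.76  0.65  1.42 -1.1 ]
turn [ 0.03 -0.03 -0.49] rows 1.0
shift if after turn [ 0.13 -0.17  0.55]
shift now [ 0.13 -0.17  0.55] rows 1.0
```

```bash
python3 -m inch '[0,0.15,0,0,0,0,0, 0,0.1,0,0,0,0,0, 0,0,0,0,0,0,0]'; python3 -m inch '[0,0.1,0,0,0,0,0, 0,0,0,0,0,0,0, 0,0,0,0,0,0,0]';  python3 go.py 555.5 9.1 141.1 74.7 -40
```

```text
time: 11.87
ee_pos: [558.2, 12.7, 144.7]
tool_rot: [0.209, 0.749, 0.567, -0.271]
wrist_force: [-1.4, -1.2, 0.2]
gripper_width: 25.5
time: 12.12
ee_pos: [558.2, 13.1, 144.3]
tool_rot: [0.209, 0.749, 0.567, -0.271]
wrist_force: [-2.9, -2.7, 3.4]
gripper_width: 25.6
t 12.12 P [558.2  13.1 144.3] w 25.6 F [-2.9 -2.7  3.4] q [-0.22  0.59 -0.31  1.76  0.65  1.42 -1.1 ]
turn [-0.    0.05 -0.52] rows 1.0
shift if after turn [-0.14 -0.15  0.54]
shift now [-0.14 -0.15  0.54] rows 1.0
```

```bash
python3 -m inch '[0,-0.05,-0.07,0.2,0,0,0, 0,0,0,0.2,0,0,0, 0,0,0,0,0,0,0]'; python3 -m inch '[0,0,0,0.15,0,0,0, 0,0,0,0,0,0,0, 0,0,0,0,0,0,0]';  python3 go.py 555.5 9.1 141.1 74.7 -40
```

```text
time: 12.37
ee_pos: [557.3, 10.6, 141.3]
tool_rot: [0.209, 0.75, 0.567, -0.271]
wrist_force: [1.6, -4.7, 1.7]
gripper_width: 25.7
time: 12.62
ee_pos: [557.0, 9.9, 140.1]
tool_rot: [0.209, 0.749, 0.567, -0.271]
wrist_force: [2.4, -4.7, 3.8]
gripper_width: 25.6
t 12.62 P [557.    9.9 140.1] w 25.6 F [ 2.4 -4.7  3.8] q [-0.21  0.59 -0.31  1.77  0.65  1.41 -1.11]
turn [ 0.05 -0.02 -0.51] rows 1.0
shift if after turn [-0.15 -0.13  0.  ]
shift now [-0.15 -0.12  0.  ] rows 1.0
```

```bash
python3 -m inch '[0,0,0,0.12,0,0,0, 0,0,0,0,0,0,0, 0,0,0,0,0,0,0]'; python3 -m inch '[0,0,0,0.1,0,0,0, 0,0,0,0,0,0,0, 0,0,0,0,0,0,0]'
```

```text
time: 12.87
ee_pos: [556.9, 9.2, 139.3]
tool_rot: [0.209, 0.75, 0.567, -0.271]
wrist_force: [1.7, -3.8, 5.4]
gripper_width: 25.5
time: 13.12
ee_pos: [556.7, 8.7, 138.6]
tool_rot: [0.209, 0.75, 0.567, -0.27]
wrist_force: [1.5, -3.5, 6.8]
gripper_width: 25.8
```

```bash
python3 -m inch '[0,0,0,0.15,0,0,0, 0,0,0,0,0,0,0, 0,0,0,0,0,0,0]'; cat > chk.py <<'E'
from h import *
o=np.array([526.85,-6.0]);t=np.radians(74.66);bb=np.radians(50)
ex=np.array([np.cos(t),np.sin(t)]);ey=np.array([-ex[1],ex[0]])
import pickle
for n in('top','scene'):
    dd=snap(n);b=cloud(pickle.load(open(n+'.pkl','rb'))).reshape(-1,3)
    c=cloud(dd).reshape(-1,3);new=(abs(c-b).max(1)>5)
    q=c[:,:2]-o;x=q@ex;y=q@ey
    u=x*np.cos(bb)+c[:,2]*np.sin(bb);h=c[:,2]*np.cos(bb)-x*np.sin(bb)
    k=new&(h>55)&(h<110)&(u>-15)&(u<100)&(abs(y+24)<30)
    print(n,k.sum())
    for u0 in range(-15,105,15):
        j=k&(u>=u0)&(u<u0+15)
        if j.sum()>5: print(u0,j.sum(),'y',np.percentile(y[j],[3,50,97]).round(1),'h',np.percentile(h[j],[3,97]).round(1),'umin',np.percentile(u[j],[0,3,10]).round(1))
    if n=='scene':cv2.imwrite('pics/chk.png',cv2.resize(dd['color'][190:340,230:430,::-1],(800,600)))
E
python3 chk.py
```

```text
time: 13.37
ee_pos: [556.8, 8.7, 138.5]
tool_rot: [0.209, 0.75, 0.567, -0.27]
wrist_force: [-0.5, 2.7, 19.8]
gripper_width: 25.7
top 329
-15 14 y [-40.8 -14.2   0.4] h [66.8 86.5] umin [-13.3 -12.   -8.9]
0 42 y [-44.5 -24.6  -0.1] h [70.  88.8] umin [0.4 0.7 1.4]
15 49 y [-48.  -23.5 -11. ] h [67.9 90.5] umin [15.7 15.8 16.5]
30 44 y [-36.4 -22.6 -11. ] h [78.  90.5] umin [30.8 31.2 32.2]
45 46 y [-36.6 -22.5 -11.3] h [76.8 89.7] umin [45.1 45.4 46.8]
60 42 y [-36.2 -23.7 -11.2] h [77.3 90. ] umin [60.1 60.6 62.1]
75 49 y [-41.  -21.7 -10.3] h [75.1 90.1] umin [75.2 75.6 76.4]
90 43 y [-47.4 -26.3  -4.5] h [65.9 90. ] umin [90.3 90.7 91.5]
scene 285
0 15 y [-39.6 -36.9 -31.9] h [75.5 84.6] umin [0.4 1.1 3.3]
15 56 y [-40.2 -36.6 -27.7] h [59.6 85.2] umin [15.4 15.7 17.8]
30 58 y [-40.8 -37.2 -26.2] h [59.6 83.9] umin [30.1 30.4 31.4]
45 65 y [-40.7 -37.  -28. ] h [59.7 84.4] umin [45.1 45.4 46.7]
60 41 y [-39.6 -37.  -29.1] h [59.9 85.6] umin [60.1 60.2 61. ]
75 17 y [-38.7 -36.5 -32.9] h [75.  84.7] umin [76.5 77.5 78.6]
90 33 y [-39.5 -36.5 -26.9] h [59.9 85.4] umin [91.3 91.5 92.2]
```

View pics/chk.png

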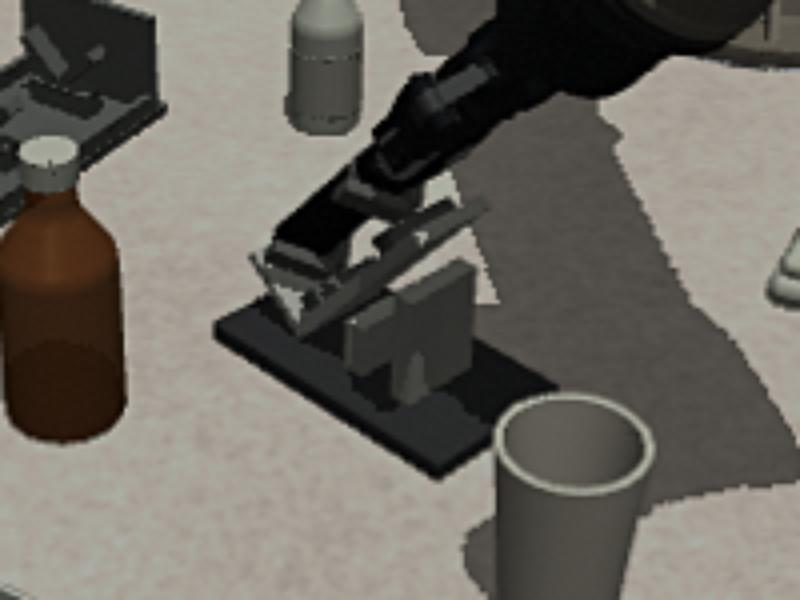

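Seated: the foot is on the plate (axial force 17 N) and the handle is in the V's. Release and back out along the axis.

```bash
python3 -m inch '[0.6,0,0,-0.05,0,0,0, 0.6,0,0,0,0,0,0, 0.6,0,0,0,0,0,0, 0.6,0,0,0,0,0,0, 0.6,0,0,-1,0,0,0, 0.6,0,0,-1.5,0,0,0, 0.6,0,0,-2,0,0,0, 0.6,0,0,-2.5,0,0,0, 0.6,0,0,-3,0,0,0, 0.6,0,0,-3,0,0,0, 0.6,0,0,-1,0,0,0]'
python3 - <<'E'
from h import *
d=snap('wrist');cv2.imwrite('pics/w_rel.png',d['color'][...,::-1])
E
python3 chk.py | grep -v '^-'
python3 go.py 527 -97 290 74.7 0
```

```text
time: 14.38
ee_pos: [580.9, 98.9, 248.1]
tool_rot: [0.209, 0.749, 0.568, -0.268]
wrist_force: [0.2, 0.9, 0.3]
gripper_width: 51.7
top 321
0 45 y [-48.7 -21.   -1.8] h [71.  90.5] umin [0.6 1.5 2.2]
15 51 y [-47.7 -25.2 -10.3] h [71.8 90.5] umin [15.5 15.8 17.1]
30 40 y [-36.6 -23.7 -11.5] h [78.5 90.8] umin [30.3 30.5 32.5]
45 39 y [-36.8 -20.5 -10.7] h [76.4 90. ] umin [45.  45.3 46.8]
60 47 y [-36.  -21.9 -11.2] h [78.1 90.5] umin [60.1 60.4 61.4]
75 53 y [-40.8 -22.6  -4.8] h [75.1 90.4] umin [75.3 76.5 77.2]
90 37 y [-45.  -25.4  -7.4] h [65.5 90.7] umin [90.  91.2 92.1]
scene 287
0 14 y [-39.6 -36.8 -32.4] h [74.5 84.4] umin [0.7 1.8 4. ]
15 56 y [-40.2 -37.  -26.6] h [59.8 85.2] umin [15.  16.1 18. ]
30 61 y [-39.6 -37.6 -28.2] h [59.8 84.3] umin [30.1 30.9 32. ]
45 63 y [-40.  -37.1 -27.2] h [59.4 84.6] umin [45.1 45.7 47.1]
60 38 y [-40.3 -36.2 -25.8] h [60.1 85.4] umin [60.1 60.2 60.8]
75 19 y [-39.2 -36.6 -28.8] h [75.2 87. ] umin [75.2 76.3 77.4]
90 34 y [-40.  -37.3 -27.5] h [60.6 85.2] umin [91.  91.1 92.3]
t 14.53 P [580.   95.5 244.9] w 51.1 F [ 0.1 -0.4 -0.9] q [-0.3   0.56 -0.34  1.57  0.58  1.65 -1.06]
turn [ 0.24 39.92 -0.42] rows 6.0
shift if after turn [-19.97  -0.03  -4.51]
shift now [-18.21   0.11   9.35] rows 5.0
```

```bash
python3 -m inch '[0.6,0,0,-1,0,6.65,0, 0.6,0,0,-1,0,6.65,0, 0.6,0,0,-1,0,6.65,0, 0.6,0,0,-1,0,6.65,0, 0.6,0,0,-1,0,6.65,0, 0.6,0,0,-1,0,6.65,-0.4, 0.6,-4,0,0,0,0,0, 0.6,-4,0,0,0,0,0, 0.6,-4,0,0,0,0,0, 0.6,-4,0,0,0,0,0, 0.6,-4,0,0,0,0,0, 0.6,0,0,0,0,0,0, 0.6,0,0,0,0,0,0]'
python3 go.py 527.3 -96.7 149.5 74.7 50
```

```text
time: 15.62
ee_pos: [531.6, -79.0, 297.8]
tool_rot: [0.002, 0.797, 0.605, 0.0]
wrist_force: [-0.3, 0.8, -0.3]
gripper_width: 51.1
t 15.62 P [531.6 -79.  297.8] w 51.1 F [-0.3  0.8 -0.3] q [ 0.34  0.16 -0.36  1.82  0.07  1.17 -0.31]
turn [ 0.34 50.12 -0.2 ] rows 8.0
shift if after turn [-12.53   0.05   8.14]
shift now [-1.79  0.   14.84] rows 4.0
```

```bash
python3 -m inch '[0.6,0,0,0,0,6.3,0, 0.6,0,0,0,0,6.3,0, 0.6,0,0,0,0,6.3,0, 0.6,0,0,0,0,6.3,0, 0.6,0,0,0,0,6.3,0, 0.6,0,0,0,0,6.3,0, 0.6,0,0,0,0,6.3,0, 0.6,0,0,0,0.3,6.0,-0.2, 0.6,0,0,0,0,0,0, 0.6,0,0,0,0,0,0]'
python3 go.py 527.3 -96.7 149.5 74.7 50
```

```text
time: 16.45
ee_pos: [532.7, -75.8, 297.2]
tool_rot: [-0.257, 0.719, 0.552, 0.335]
wrist_force: [0.7, 0.9, -0.1]
gripper_width: 51.0
t 16.45 P [532.7 -75.8 297.2] w 51.0 F [ 0.7  0.9 -0.1] q [ 0.78  0.33 -0.34  1.88 -0.79  1.26  0.56]
turn [-0.23  0.    0.2 ] rows 1.0
shift if after turn [-12.7    0.03   7.85]
shift now [-12.7    0.02   7.85] rows 4.0
```

```bash
python3 -m inch '[0.6,-3.1,0,1.2,0,0,0, 0.6,-3.2,0,1.2,0,0,0, 0.6,-3.2,0,1.2,0,0,0, 0.6,-3.2,0,1.2,0,0,0, 0.6,0,0,0,0,0,0, 0.6,0,0,0,0,0,0]'
python3 - <<'E'
from h import *
d=snap('wrist');cv2.imwrite('pics/w_g2.png',d['color'][...,::-1])
o=np.array([526.85,-6.0]);t=np.radians(74.66);bb=np.radians(50)
ex=np.array([np.cos(t),np.sin(t)]);ey=np.array([-ex[1],ex[0]])
def uyh(p): q=p[...,:2]-o;x=q@ex;return x*np.cos(bb)+p[...,2]*np.sin(bb),q@ey,p[...,2]*np.cos(bb)-x*np.sin(bb)
u,y,h=uyh(cloud(d).reshape(-1,3))
for u0 in range(0,175,10):
    j=(u>=u0)&(u<u0+10)&(h>76)&(h<100)&(abs(y+24)<35)
    if j.sum()>8: print(u0,j.sum(),'y',np.percentile(y[j],[2,50,98]).round(1),'h98',np.percentile(h[j],98).round(1),'u',u[j].min().round(1),u[j].max().round(1))
s=env.get_state();print('TCP uyh',np.round(uyh(np.array(s['ee_pos'])),1))
E
python3 go.py 549.5 -15.4 78.7 74.7 50
```

```text
time: 16.95
ee_pos: [522.4, -117.6, 171.0]
tool_rot: [-0.257, 0.718, 0.553, 0.336]
wrist_force: [0.1, 0.0, -0.1]
gripper_width: 51.1
0 499 y [-47.5 -23.4   0.2] h98 88.2 u 0.0 10.0
10 626 y [-48.9 -23.4   1.6] h98 88.3 u 10.0 20.0
20 529 y [-46.  -23.3  -0.8] h98 88.3 u 20.0 30.0
30 508 y [-36.6 -23.9 -10.3] h98 88.3 u 30.0 40.0
40 528 y [-36.5 -23.8 -10.4] h98 88.4 u 40.0 50.0
50 545 y [-36.3 -23.7 -10.5] h98 88.2 u 50.0 60.0
60 552 y [-36.6 -23.7 -10.5] h98 88.1 u 60.0 70.0
70 588 y [-36.5 -23.6 -10.5] h98 88.4 u 70.0 80.0
80 717 y [-48.4 -23.5   0.9] h98 88.6 u 80.0 90.0
90 737 y [-48.3 -23.4   1.6] h98 88.0 u 90.0 100.0
100 539 y [-35.1 -23.4 -11.8] h98 88.0 u 100.0 110.0
110 571 y [-35.2 -23.3 -11.4] h98 92.0 u 110.0 120.0
120 671 y [-36.2 -23.2 -10.8] h98 92.6 u 120.3 130.0
130 708 y [-36.  -23.2 -10.9] h98 93.4 u 130.0 140.0
140 749 y [-35.8 -23.6 -10.9] h98 93.6 u 140.0 150.0
150 737 y [-36.2 -23.6 -10.9] h98 93.4 u 150.0 160.0
160 200 y [-35.5 -23.5 -12.1] h98 91.6 u 160.1 163.1
TCP uyh [ 62.3 -25.9 193.9]
t 17.0 P [ 523.1 -117.5  172.4] w 51.2 F [-0.3  0.8  1.3] q [ 0.82  0.52 -0.32  1.93 -0.77  1.13  0.76]
turn [-0.22  0.    0.54] rows 1.0
shift if after turn [-0.4  -0.15 14.09]
shift now [-0.4 -0.1 14.1] rows 4.0
```

View pics/w_g2.png

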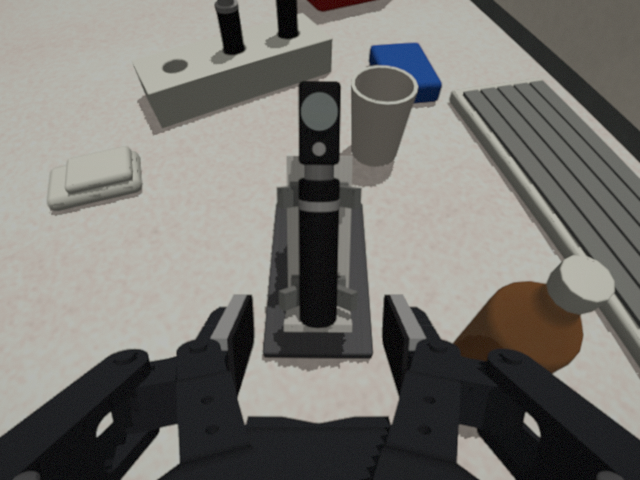

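```bash
python3 -m inch '[0.6,0,-0.1,2.5,0,0,0, 0.6,0,0,2.5,0,0,0, 0.6,0,0,2.5,0,0,0, 0.6,0,0,2.5,0,0,0, 0.6,0,0,2.0,0,0,0, 0.6,0,0,1.3,0,0,0, 0.6,0,0,0.8,0,0,0, 0.6,0,0,0,0,0,0, 0.6,0,0,0,0,0,0]'
python3 go.py 549.5 -15.4 78.7 74.7 50
```

```text
time: 17.75
ee_pos: [550.3, -14.1, 81.8]
tool_rot: [-0.255, 0.717, 0.554, 0.337]
wrist_force: [-0.2, -1.0, 0.7]
gripper_width: 51.7
t 17.75 P [550.3 -14.1  81.8] w 51.7 F [-0.2 -1.   0.7] q [ 0.71  0.64 -0.41  2.03 -0.9   0.85  0.84]
turn [-0.11 -0.01  0.57] rows 1.0
shift if after turn [-0.33 -0.04  0.09]
shift now [-0.33 -0.05  0.09] rows 1.0
```

Free of contact and in place. Close on the handle.

```bash
python3 -m inch '[0.3,0,0,0,0,0,0, 0.2,0,0,0,0,0,0, 0,0,0,0,0,0,0, 0,0,0,0,0,0,0, 0,0,0,0,0,0,0, 0,0,0,0,0,0,0]' 60;  python3 -m inch '[0,0,0,-0.3,0,0,0, 0,0,0,-0.7,0,0,0, 0,0,0,-1.0,0,0,0, 0,0,0,-1.5,0,0,0, 0,0,0,-2,0,0,0, 0,0,0,-2,0,0,0, 0,0,0,-2,0,0,0, 0,0,0,0,0,0,0, 0,0,0,0,0,0,0]'
python3 go.py 530 -90 290 74.7 0
```

```text
time: 18.25
ee_pos: [550.1, -15.3, 81.2]
tool_rot: [-0.255, 0.718, 0.553, 0.337]
wrist_force: [-1.9, -3.3, 8.6]
gripper_width: 26.7
time: 19.0
ee_pos: [530.6, -86.5, 142.0]
tool_rot: [-0.255, 0.719, 0.553, 0.337]
wrist_force: [1.0, 0.5, -2.9]
gripper_width: 26.3
t 19.0 P [530.6 -86.5 142. ] w 26.3 F [ 1.   0.5 -2.9] q [ 0.79  0.55 -0.34  1.97 -0.81  1.04  0.78]
turn [  0.19 -49.94   0.4 ] rows 7.0
shift if after turn [ -0.36   0.04 -14.8 ]
shift now [11.1   0.12 -9.8 ] rows 4.0
```

```bash
python3 -m inch '[0,2,0,-1.7,0,0,0, 0,2.8,0,-2.4,0,0,0, 0,2.8,0,-2.4,0,0,0, 0,2.8,0,-2.4,0,0,0, 0,0,0,0,0,-7.13,0, 0,0,0,0,0,-7.13,0, 0,0,0,0,0,-7.13,0, 0,0,0,0,0,-7.13,0, 0,0,0,0,0,-7.13,0, 0,0,0,0,0,-7.13,0, 0,0,0,0,0,-7.13,0, 0,0,0,0,0,0,0, 0,0,0,0,0,0,0]'
python3 go.py 474 -300 260 -2.3 0
```

```text
time: 20.08
ee_pos: [529.5, -82.9, 277.9]
tool_rot: [0.001, 0.791, 0.612, 0.002]
wrist_force: [0.1, -0.6, -4.0]
gripper_width: 26.4
t 20.08 P [529.5 -82.9 277.9] w 26.4 F [ 0.1 -0.6 -4. ] q [ 0.32  0.17 -0.32  1.85  0.06  1.13 -0.28]
turn [ 6.000e-02 -2.600e-01  7.771e+01] rows 11.0
shift if after turn [-4.68 21.91  1.79]
shift now [-22.41   0.09   1.73] rows 6.0
```

```bash
python3 -m inch '[0,0,0,0,0,0,7.06, 0,0,0,0,0,0,7.06, 0,0,0,0,0,0,7.06, 0,0,0,0,0,0,7.06, 0,0,0,0,0,0,7.06, 0,0,0,0,0,0,7.06, 0,0,0,0,0,0,7.06, 0,0,0,0,0,0,7.06, 0,0,0,0,0,0,7.06, 0,0,0,0,0,0,7.06, 0,0,0,0,0,-0.26,7.06, 0,-0.7,3.65,0,0,0,0, 0,-0.7,3.65,0,0,0,0, 0,-0.8,3.65,0,0,0,0, 0,-0.8,3.65,0,0,0,0, 0,-0.8,3.65,0,0,0,0, 0,-0.8,3.65,0,0,0,0, 0,0,0,0,0,0,0, 0,0,0,0,0,0,0]'
python3 go.py 472 -301.2 130 -2.3 0
```

```text
time: 21.67
ee_pos: [471.7, -305.3, 277.1]
tool_rot: [-0.001, 1.0, -0.025, -0.0]
wrist_force: [0.5, 1.4, -2.4]
gripper_width: 26.4
t 21.67 P [ 471.7 -305.3  277.1] w 26.4 F [ 0.5  1.4 -2.4] q [ 0.48  0.21 -0.02  1.81  0.    1.13 -1.16]
turn [-0.16  0.05 -0.59] rows 1.0
shift if after turn [ 1.000e-02 -4.100e-01  1.471e+01]
shift now [ 0.02 -0.37 14.71] rows 4.0
```

```bash
python3 -m inch '[0,0,-0.2,3,0,0,-0.5, 0,0,-0.2,4,0,0,0, 0,0,0,4,0,0,0, 0,0,0,3,0,0,0, 0,0,0,0.7,0,0,0, 0,0,0,0,0,0,0, 0,0,0,0,0,0,0]'
cat > tr.py <<'E'
from h import *
import pickle
def fr(p,o=np.array([492,-303.]),yaw=-2.3):
    c,s=np.cos(np.radians(yaw)),np.sin(np.radians(yaw));q=p[:,:2]-o
    return np.c_[q@[c,s],q@[-s,c],p[:,2]]
for n in('wrist','top','scene'):
    d=snap(n);l=fr(cloud(d).reshape(-1,3));print('==',n)
    if n!='top': cv2.imwrite(f'pics/tr_{n}_{env.get_state()["time"]:.1f}.png',d['color'][...,::-1])
    l=l[(abs(l[:,0])<115)&(abs(l[:,1])<65)]
    for lab,z0,z1,x0,x1 in(('tall',55,76,-120,-75),('low',40,54,60,120),('s1',22,62,-78,-55),('s2',22,62,-4,20)):
        k=l[(l[:,2]>z0)&(l[:,2]<z1)&(l[:,0]>x0)&(l[:,0]<x1)&(abs(l[:,1])<(36 if lab[0]=='s' else 60))]
        if len(k)>20: print(lab,len(k),'x',np.percentile(k[:,0],[2,50,98]).round(1),'y',np.percentile(k[:,1],[2,98]).round(1),'z98',np.percentile(k[:,2],98).round(1))
    import sys
    z0,z1=float(sys.argv[1]),float(sys.argv[2])
    k=l[(l[:,2]>z0)&(l[:,2]<z1)&(abs(l[:,1])<22)]
    for x0 in range(-110,115,15):
        j=k[(k[:,0]>=x0)&(k[:,0]<x0+15)]
        if len(j)>10: print('scope',x0,len(j),'x',j[:,0].min().round(1),j[:,0].max().round(1),'y',np.percentile(j[:,1],[2,98]).round(1),'z',np.percentile(j[:,2],[2,98]).round(1))
E
python3 tr.py 120 172;python3 go.py 472 -301.2 130 -2.3 0; ls pics
```

```text
time: 22.25
ee_pos: [474.6, -298.4, 132.0]
tool_rot: [-0.001, 1.0, -0.018, 0.0]
wrist_force: [0.5, 0.4, -2.3]
gripper_width: 26.6
== wrist
low 1308 x [86.9 89.5 93.3] y [-47.2  50.8] z98 51.3
s2 826 x [ 2.1  9.2 15.5] y [-26.4  30.5] z98 54.5
scope -50 1635 x -49.7 -35.0 y [-8.  18.6] z [154.6 166.7]
scope -35 3383 x -35.0 -20.0 y [-9.  19.5] z [156.4 170.4]
scope -20 5603 x -20.0 -5.0 y [-20.   21.3] z [141.7 170.5]
scope -5 3653 x -5.0 10.0 y [-7.7 18.6] z [155.5 167.1]
scope 10 4285 x 10.0 25.0 y [-7.5 18.4] z [153.7 166.6]
scope 25 3466 x 25.0 40.0 y [-6.2 17.1] z [155.8 170.1]
scope 40 5382 x 40.0 55.0 y [-6.9 17.6] z [166.9 170.8]
scope 55 5978 x 55.0 70.0 y [-7.1 17.5] z [166.8 171.7]
scope 70 5219 x 70.0 83.4 y [-6.9 17.5] z [166.6 171.5]
== top
tall 65 x [-95.2 -92.2 -89.6] y [-14.5  48.3] z98 75.5
low 62 x [87.1 89.9 93. ] y [-48.1  48.9] z98 53.4
s1 81 x [-74.  -67.9 -60.7] y [-8.7 27.3] z98 57.7
s2 74 x [ 1.9  8.5 14.8] y [-8.9 27.2] z98 57.3
scope -80 24 x -78.4 -66.3 y [ 9.1 15.6] z [155.7 167.5]
scope -65 38 x -64.5 -50.1 y [ 6.2 16.2] z [152.7 168.7]
scope -50 32 x -4
[... 899 characters left out ...]
[-8. 21.] z [143.8 168.9]
scope 10 77 x 10.3 25.0 y [-1.5 18.1] z [142.5 168. ]
scope 25 41 x 25.0 39.8 y [-3.7 18.2] z [140.8 170.7]
scope 40 95 x 40.3 55.0 y [-4.8 20.4] z [138.7 171. ]
scope 55 95 x 55.0 69.8 y [-1.4 20.6] z [138.1 171.9]
scope 70 171 x 70.2 85.0 y [-7.8 19.5] z [137.9 171.5]
scope 85 49 x 85.0 88.6 y [-5.4 16.8] z [138.8 168.2]
t 22.4 P [ 475.2 -298.8  133. ] w 26.3 F [ 1.   0.9 -3. ] q [ 0.48  0.35 -0.04  1.95  0.01  0.83 -1.17]
turn [ 0.01 -0.18  0.24] rows 1.0
shift if after turn [-0.31  0.25  0.3 ]
shift now [-0.31  0.25  0.3 ] rows 1.0
chk.png
h.png
hov.png
s2.png
scene.png
top.png
tr_scene_22.4.png
tr_wrist_22.3.png
w_g2.png
w_rel.png
w_rest.png
w_sc.png
w_tray.png
```

```bash
python3 -m inch '[0,-0.18,0.32,1,0,0,0.2, 0,0,0,2.5,0,0,0, 0,0,0,2.5,0,0,0, 0,0,0,1.5,0,0,0, 0,0,0,0,0,0,0, 0,0,0,0,0,0,0]'
python3 tr.py 61 105 | sed '/== top/,$d';python3 go.py 472 -301.2 30 -2.3 0
```

```text
time: 22.9
ee_pos: [472.0, -301.5, 55.9]
tool_rot: [-0.001, 1.0, -0.02, -0.0]
wrist_force: [1.1, 0.3, -2.3]
gripper_width: 26.4
== wrist
low 4887 x [86.9 89.3 93.2] y [-46.6  50.6] z98 51.4
s1 489 x [-74.7 -69.3 -61.1] y [-20.2  24.2] z98 52.9
s2 2574 x [ 1.8 10.6 15.6] y [-26.3  30.3] z98 54.3
scope -65 26 x -53.1 -50.1 y [-11.5  16. ] z [77.6 81.5]
scope -50 2080 x -49.9 -35.0 y [-10.9  15.4] z [78.8 90.6]
scope -35 3737 x -35.0 -20.0 y [-12.7  16.9] z [ 80.6 101.4]
scope -20 6717 x -20.0 -5.0 y [-20.9  21.2] z [ 65.7 103.9]
scope -5 3712 x -5.0 10.0 y [-10.9  15.4] z [79.4 90.8]
scope 10 4149 x 10.0 25.0 y [-10.7  14.9] z [77.4 90.3]
scope 25 3837 x 25.0 40.0 y [-9.9 14. ] z [80.5 94.3]
scope 40 5477 x 40.0 55.0 y [-10.4  14.1] z [90.6 94.9]
scope 55 6119 x 55.0 70.0 y [-10.5  14. ] z [90.6 95.5]
scope 70 4201 x 70.0 80.9 y [-10.4  14. ] z [90.3 95. ]
t 23.05 P [ 472.9 -301.9   57.3] w 26.5 F [ 0.7 -0.  -2.8] q [ 0.48  0.46 -0.03  2.    0.02  0.68 -1.18]
turn [-0.01 -0.12  0.04] rows 1.0
shift if after turn [-0.1  -0.07  2.73]
shift now [-0.1  -0.07  2.73] rows 1.0
```

```bash
python3 - <<'E'
import cv2,glob,numpy as np
w=sorted(glob.glob('pics/tr_wrist*'))[-1];s=sorted(glob.glob('pics/tr_scene*'))[-1];print(w,s)
a=cv2.imread(w);b=cv2.resize(cv2.imread(s)[160:280,160:320],(640,480))
cv2.imwrite('pics/ins.png',cv2.resize(np.hstack([a,b]),(800,300)))
E
```

```text
pics/tr_wrist_22.9.png pics/tr_scene_23.1.png
```

View pics/ins.png

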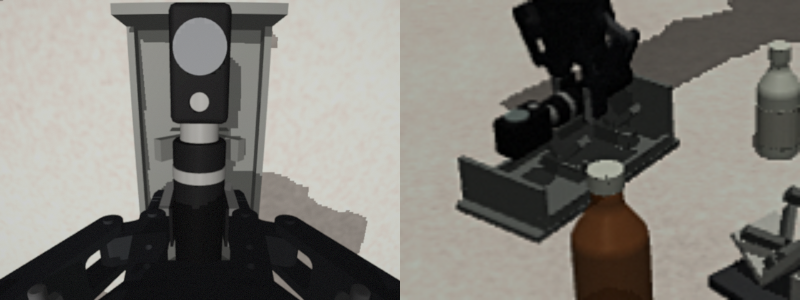

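Aligned: scope y 2.2 against saddle y 2.0 (tray frame), with 6.0 mm from the head to the low wall. Lower it in.

```bash
python3 -m inch '[0,0,0,1,0,0,0, 0,0,0,0.8,0,0,0, 0,0,0,0.5,0,0,0, 0,0,0,0.2,0,0,0, 0,0,0,0,0,0,0, 0,0,0,0,0,0,0]';python3 -m inch '[0,0,0,0.15,0,0,0, 0,0,0,0,0,0,0, 0,0,0,0,0,0,0]';python3 -m inch '[0,0,0,0.1,0,0,0, 0,0,0,0,0,0,0, 0,0,0,0,0,0,0]'
```

```text
time: 23.55
ee_pos: [472.2, -301.3, 30.8]
tool_rot: [-0.001, 1.0, -0.02, -0.0]
wrist_force: [0.9, -0.7, -2.1]
gripper_width: 26.8
time: 23.8
ee_pos: [472.5, -301.7, 29.8]
tool_rot: [-0.0, 1.0, -0.02, 0.0]
wrist_force: [-0.8, -1.9, 1.3]
gripper_width: 26.3
time: 24.05
ee_pos: [472.5, -301.9, 29.5]
tool_rot: [-0.0, 1.0, -0.02, 0.001]
wrist_force: [-4.8, -0.4, 16.9]
gripper_width: 26.5
```

```bash
python3 -m inch '[0,0,0,-0.08,0,0,0, 0.45,0,0,0,0,0,0, 0.6,0,0,0,0,0,0, 0.6,0,0,0,0,0,0, 0.6,0,0,0,0,0,0, 0.6,0,0,-1,0,0,0, 0.6,0,0,-1.5,0,0,0, 0.6,0,0,-2.5,0,0,0, 0.6,0,0,-3,0,0,0, 0.6,0,0,-4,0,0,0, 0.6,0,0,-4,0,0,0, 0.6,0,0,-4,0,0,0, 0.6,0,0,-4,0,0,0, 0.6,0,0,0,0,0,0, 0.6,0,0,0,0,0,0]'
python3 tr.py 52 80
python3 - <<'E'
import cv2,glob,numpy as np
w=sorted(glob.glob('pics/tr_wrist*'))[-1];s=sorted(glob.glob('pics/tr_scene*'))[-1]
cv2.imwrite('pics/fin.png',cv2.resize(np.hstack([cv2.imread(w),cv2.imread(s)]),(800,300)))
E
```

```text
time: 25.3
ee_pos: [472.9, -302.0, 272.5]
tool_rot: [0.001, 1.0, -0.02, 0.002]
wrist_force: [-0.6, -0.5, -1.1]
gripper_width: 51.5
== wrist
tall 1432 x [-95.  -89.6 -76.1] y [-45.9  49.7] z98 73.2
low 889 x [86.9 89.7 92.6] y [-46.2  49.7] z98 51.5
s1 851 x [-76.5 -65.7 -56.5] y [-25.8  29.2] z98 61.8
s2 883 x [-2.8  8.8 18.9] y [-25.2  29.6] z98 61.9
scope -95 660 x -95.0 -80.0 y [-21.   20.9] z [53.1 73.3]
scope -80 413 x -80.0 -65.0 y [-21.3  15. ] z [52.7 64.3]
scope -65 425 x -64.9 -50.0 y [-20.1  14.9] z [52.4 64.5]
scope -50 425 x -50.0 -35.0 y [-11.4  14.8] z [52.7 64.8]
scope -35 448 x -34.9 -20.1 y [-11.3  15.6] z [52.5 64.6]
scope -20 457 x -19.8 -5.1 y [-11.1  15.5] z [52.8 64.4]
scope -5 496 x -4.9 10.0 y [-20.5  15.3] z [52.6 65. ]
scope 10 469 x 10.0 25.0 y [-20.3  15.2] z [52.8 64.7]
scope 25 422 x 25.0 39.6 y [-9.4 13.8] z [54.6 68.5]
scope 40 521 x 40.3 54.9 y [-10.1  14.5] z [64.9 69.2]
scope 55 530 x 55.7 70.0 y [-10.   15.3] z [64.8 69.9]
scope 70 381 x 70.0 81.0 y [-9.9 15.2] z [63.9 69.2]
== top
tall 131 x [-95.4 -91.1 -75.4] y [-48.4  47.6] z98 75.5
low 106 x 
[... 1032 characters left out ...]

s2 154 x [-1.6 11.9 19.7] y [-22.8  29.5] z98 61.5
scope -95 106 x -95.0 -80.6 y [-19.2  21.4] z [53.6 72.2]
scope -80 36 x -79.6 -65.2 y [-9.2 14.8] z [52.3 64.2]
scope -65 40 x -63.8 -50.0 y [-8.  16.4] z [52.2 63.5]
scope -50 42 x -49.4 -35.0 y [-4.2 15.5] z [52.4 64.3]
scope -35 40 x -34.5 -20.1 y [-5.6 15.8] z [53.2 63.5]
scope -20 42 x -19.7 -5.3 y [-3.8 15.4] z [52.8 64.4]
scope -5 48 x -4.8 9.8 y [-19.1  17.1] z [52.2 64.3]
scope 10 55 x 10.4 24.8 y [-6.9 15.2] z [52.1 64.7]
scope 25 24 x 25.1 39.7 y [-11.   13.4] z [53.5 66.8]
scope 40 57 x 40.1 54.3 y [-8.7 15.2] z [53.5 67.7]
scope 55 57 x 55.0 69.9 y [-6.6 16. ] z [52.7 68.6]
scope 70 97 x 70.0 84.8 y [-10.8  16.1] z [53.4 68.9]
```

View pics/fin.png

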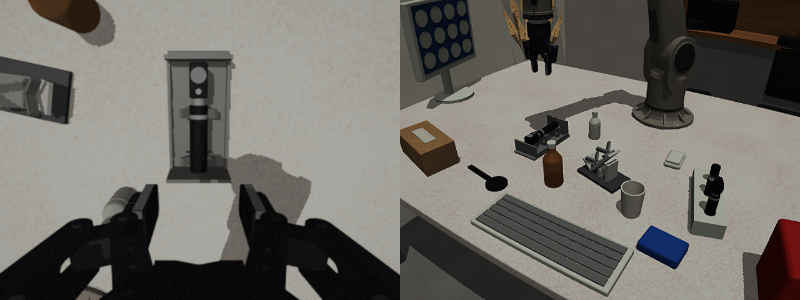

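The scope lies level in both saddles (axis z≈50, head end 6 mm from the low wall), everything else is in place and the gripper is clear. Handing in.

```bash
python3 -c "
from h import *
s=env.get_state();print(s['time'],abs(s['dq']).max());print(env.sign_off())"
```

```text
25.45 0.013362983633582298
the job is handed in; nothing more can be done
None
```

The ophthalmoscope is packed in the travel tray and the job is handed in at 25.5 s of the 61 s allowed.

- **Stand to rest:** I lifted it out of the charging stand by its head and laid it on the sloped rest. When I slid it down, the force along the slope rose to about 17 N, taken as the foot on the plate. I let go, and a check from two cameras showed it stayed put.
- **Rest to tray:** I took it round the handle between the saddles, lifted it off and lowered it into the tray, foot toward the tall plate. I then let go and backed 24 cm straight up.

**Last checks:** The handle lies level, with its axis about 50 mm above the table. It is about 6 mm from the low end wall and centred on the saddles within about 1 mm. The other two instruments are still standing. By eye in the last picture, nothing else has moved; I did not measure the bystanders.

**Disagreements:** The cameras differ by 2 to 4 mm in absolute position. I aligned the tray fit by the wrist camera, comparing the instrument with the saddles directly. No check failed. The largest wrist force reported at the end of a move was about 20 N.

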